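# Seat a serving board in the finishing stand and lock it

## Robot

A 7-joint arm with a two-finger parallel gripper is mounted at the origin on the work surface. World frame = base frame: x ahead of the robot, y to its left, z up, the work surface at z = 0. Lengths are in m, angles in rad, forces in N, time in s.
With the tool pointing down it reaches from about 0.375 to 0.925 m from the base axis. Payload 3.1 kg.
Tool frame: the origin (TCP) lies at the very end of the fingers, on their centre line; the grasp point (between the pads) lies 19 mm behind it; z points along the fingers, y is the line along which they close (so a half turn about z gives the same grasp; the last joint's range is limited). The gripper opens to 85 mm and grips with 20 to 120 N. Pads are 22 mm wide; open, the fingers measure 114 mm over their backs; the gripper's body (76 mm by 85 mm) begins 54 mm behind the grasp point. The pads swing forward as they close: fully open they stand 13 mm farther back than shut.
Start: joints at [-1.375, 0.383, 0.044, 1.598, -0.018, 1.161, -0.05], TCP at [0.188, 0.622, 0.231] pointing down, gripper open.
Joint ranges: [-2.61, 2.61], [-0.41, 2.15], [-1.48, 1.57], [0, 2.5], [-1.57, 4.71], [0.05, 1.97], [-2.85, 2.85]. Speed limits (rad/s): [2.79, 2.79, 3.14, 3.14, 3.14, 3.14, 3.14].

## Interface

Orientations are given as a rotation vector (axis times angle).
In Python, from cell import env, get_image, job gives the robot as it stands.
- The arm moves only by the tool carry_out, never from a script. Its arguments are lists of equal length, an entry for each row: "grip": the closure in counts, from 0 (fully open) to 255 (shut); "translation": the shift along the tool's x, y, z in m, a list of three; "rotation": the turn, a rotation vector about the tool's x, y, z in rad, a list of three. A call has 1 to 20 rows; each row is the pose to reach, as a shift and turn from the pose commanded when the call began, along the tool's axes at that moment; what a row does not reach only later rows make up. A row lasts 1/8 s, in which the tool goes at most 62.5 mm and 10.7 degrees, less where a joint would pass 70% of its speed; a pose out of reach is approached as far as the arm can. A call with a gripper value outside its range is refused whole. The fingers move at their own pace and stop on an object; "newtons" is the grip in N (left out, the last holds). Time passes only in rows, so rows that repeat a pose let the fingers close. It gives the time, the measured TCP pose, the force, the opening and the grip force at its end, in the units of the state.
- env.state(): the state, without advancing time (a new reading comes with each control period).
- get_image(name): name is "scene" or "top"; returns a dict with "color" (400x640x3 uint8, red, green, blue), "range_z" (400x640 float32, m along the optical axis (not along the pixel's ray), 0 where there is no reading), "camera_matrix" (3x3 intrinsics, pixels), "rvec" (rotation vector, rad) and "tvec" (3), from world to camera coordinates, as OpenCV has them. Camera axes: x right, y down, z forward; pixel columns grow to the right and rows downward; lengths in m; the calibration is good to about 2 mm. A picture is of the moment at which its call begins.
- job.finish_job(): hands the job in; it is judged then, once.
The state is a dict: "t": time; "joint_pos": joint angles; "dq": joint speeds; "joint_efforts": joint torques, N m; "tcp_pos": TCP position; "ee_rot": TCP orientation; "wrist_force": force on the tool from outside, world axes, zero at the start; "moment": the same for the moment, N m; "opening": opening from 0.0 (shut) to 1.0 (fully open); "gripper_force": force on a finger pad.
Only numpy, scipy, OpenCV 4.12 (cv2) and the standard library are available. Lean on these libraries where they do the work, as an engineer would, in place of code of your own. Each camera call takes 0.05 s, during which the arm holds its last target. There are 200 camera calls.

## Task

With the fingertips, push the rectangular serving board along the rails of the finishing stand, towards the end block with the turn-button, until it drops flat into the locating notch. Then push the turn-button's peg round until the steel bar points straight back over the board's edge, as far as it goes, and move the hand clear. Never lift the board off its rails, and leave the pots, cup, tape, heat gun and paddle board where they are.

Things in the scene. Friction and masses are not known exactly. Their poses are not given: they have to be found in the camera images.
- stand: low wooden finishing stand, fixed, 206 mm wide (its x), 430 mm long (its y, -205 to +225 mm). Origin: on the table, on the centre line; z up. The board slides along +y on two rails at x = -62 and +62 mm, each 24 mm wide, the gap between them 100 mm wide and open at the -y end (floor 12 mm above the table). Side fences, inner faces at x = -83 and +83 mm, tops at 58 mm, keep the board straight
- notch (a point): centre of the locating notch's floor: x = 0, y = +108 mm of the stand, 40 mm above the table. The rails' running surface is at 48 mm from y = -200 to +30 mm; there it steps down 8 mm to the notch floor, which runs from y = +30 to +186 mm. The end block, y = +186 to +220 mm, top at 60 mm, closes the notch
- board: loose dark rectangular serving board, 160 mm (x, across the rails) by 150 mm (y, along) by 18 mm, 0.2 to 0.45 kg; origin: centre of its underside. On the rails its underside is 48 mm above the table, seated 40 mm, lying flat, y = +105 to +111 mm of the stand. Pushed at the middle of its rear (-y) edge it slides with 1 to 6 N; the front dips first, the rear drops at about y = +105 mm
- turn_button (a joint): angle of the turn-button, a steel bar pivoted on the end block about a vertical axis: 0 = the bar points along the stand's +x (clear of the board), growing clockwise seen from above to its stop at 1.571 = the bar points along the stand's -y, over the seated board's edge. Starts between 0 and 0.35. Stays where it is left; about 1 to 2 N at the peg turns it
- button_peg (a point): middle of the upright wooden peg on the turn-button, 14 mm in diameter, 45 mm from the pivot. The peg stands from 73 to 98 mm above the table; the bar under it is 20 mm wide, 10 mm thick (63 to 73 mm above the table) and reaches 55 mm from the pivot and 10 mm behind it
- button_pivot (a point): pivot axis of the turn-button, fixed at x = 0, y = +205 mm of the stand; this point is 63 mm above the table, at the bar's underside. A pivot head 12 mm wide stands to 77 mm above the table
- pot_a: small clear empty plastic paint pot, 60 mm wide, 38 mm high, loose; origin at the centre of its underside. A bystander: leave alone; it stands beside the stand on its +x side
- pot_b: small clear empty plastic paint pot, 60 mm wide, 38 mm high, loose; origin at the centre of its underside. A bystander: leave alone; it stands beside the stand on its +x side
- pot_c: small clear empty plastic paint pot, 60 mm wide, 38 mm high, loose; origin at the centre of its underside. A bystander: leave alone; it stands beyond the end block
- cup: white plastic cup, 72 mm wide at the rim, 95 mm high, loose, beside the stand on its +x side; origin at the centre of its underside. A bystander: leave alone
- tape: flat roll of yellow tape, 100 mm across, 24 mm high, loose, on the table beyond the -y end of the stand; origin at the centre of its underside. A bystander: leave alone
- heat_gun: grey hand-held heat gun lying on its side, about 170 by 150 by 54 mm, loose, far to the robot's left; origin on the table under its barrel. A bystander: leave alone
- paddle_board: second serving board, with a handle (200 by 140 by 16 mm, handle 100 mm long along its +x), loose, lying on the table to the robot's right; origin at the centre of its underside. A bystander: leave alone
Mind the look-alikes: they are no part of the job. Of the things shaped like the board, the dark wooden one is meant.

How it is judged:
By the outcome, as a careful person would: the job done as asked, in the order asked, and still so for the second after the job is handed in, with the robot touching nothing.
It also fails if it takes over 48 s, if anything falls off the work surface, if the arm or the gripper's body presses on something with over 40 N, if the wrist force passes 120 N, or if a joint passes its speed limit or range.

## Working session

There is one attempt and no reset: what is moved stays moved. The work goes in short steps, Python scripts to look and compute and a tool call to move; the robot and the scene stay as the last step left them, time stands still between calls to the robot, and variables do not carry over. Pictures are saved under pics/ and viewed, at most 11 in all, crops included, and the job is handed in when it is done.

Besides the shell and the picture viewer there is one more tool, called after "Request:" by a JSON object that holds its "method" and its "body". carry_out: Moves the arm, as the interface text tells. Its arguments: {"type":"object","properties":{"grip":{"type":"array","items":{"type":"number"}},"translation":{"type":"array","items":{"type":"array","items":{"type":"number"}}},"rotation":{"type":"array","items":{"type":"array","items":{"type":"number"}}},"newtons":{"type":"number"}},"required":["grip","translation","rotation"]}

```bash
mkdir -p pics; cat > h.py <<'E'
import numpy as np, cv2
from cell import env, get_image, job
def grab(n):
    im=get_image(n); np.savez(f'{n}.npz',**im); return im
def load(n): return dict(np.load(f'{n}.npz'))
def RT(im): return cv2.Rodrigues(im['rvec'])[0], np.array(im['tvec']).reshape(3)
def ray(im,u,v,z):  # intersect pixel ray with plane z
    R,t=RT(im); d=R.T@np.linalg.solve(im['camera_matrix'],[u,v,1.]); c=-R.T@t
    return c+d*(z-c[2])/d[2]
def dep(im,u,v):
    R,t=RT(im); p=im['range_z'][int(round(v)),int(round(u))]*np.linalg.solve(im['camera_matrix'],[u,v,1.]); return R.T@(p-t)
def proj(im,P):
    return cv2.projectPoints(np.array(P,float).reshape(-1,3),im['rvec'],np.array(im['tvec'],float),im['camera_matrix'],None)[0].reshape(-1,2)
E
python3 - <<'E'
from h import *
for n in ('scene','top'):
    im=grab(n); cv2.imwrite(f'pics/{n}0.png',im['color'][:,:,::-1])
    R,t=RT(im); print(n,(-R.T@t).round(3))
s=env.state(); print({k:np.round(s[k],3) for k in s})
E
```

```text
scene [ 0.936 -0.535  1.108]
top [ 0.329 -0.026  1.235]
{'t': np.float64(0.1), 'joint_pos': array([-1.375,  0.384,  0.044,  1.599, -0.018,  1.161, -0.05 ]), 'dq': array([-0.   , -0.003,  0.001, -0.003,  0.   , -0.001,  0.001]), 'joint_efforts': array([ 3.0000e-03, -4.3473e+01,  1.0300e+00, -2.5045e+01,  1.1000e-02,
        5.0000e-03,  0.0000e+00]), 'tcp_pos': array([0.188, 0.621, 0.23 ]), 'ee_rot': array([-0.46 , -3.108,  0.004]), 'wrist_force': array([-0.2  ,  0.378,  0.446]), 'moment': array([ 0.075, -0.024, -0.003]), 'gripper_force': np.float64(0.0), 'opening': np.float64(0.998)}
```

```bash
ls .
```

```text
h.py
pics
scene.npz
top.npz
```

View pics/scene0.png

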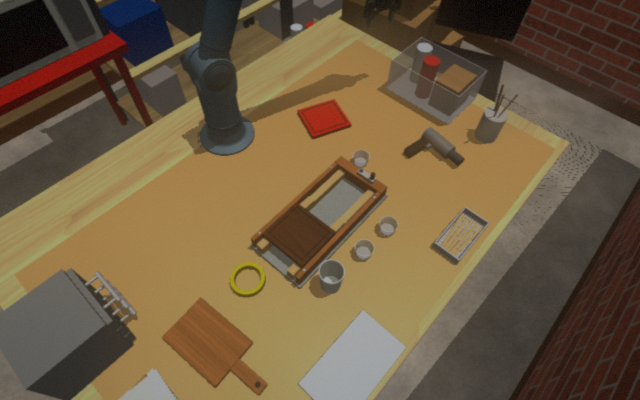

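View pics/top0.png

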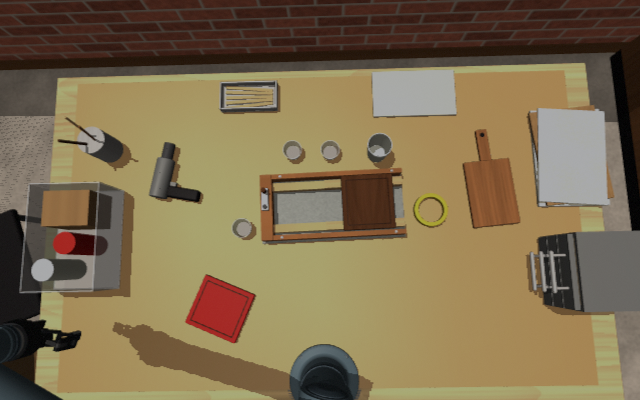

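The dark wooden board sits in the stand at top (370,202) and scene (298,235). The look-alikes are the paddle board with a handle, at top (492,192), and the red board at top (221,308). Neither is dark and rectangular, so the board in the stand is the one meant. The end block is at the left of the stand, at top (266,208). I'll confirm this in enlarged crops.

```bash
python3 - <<'E'
from h import *
for n,(u,v,w,h,s) in {'top':(240,155,180,100,4.4),'scene':(245,150,150,140,4.2)}.items():
    im=load(n); c=cv2.resize(im['color'][v:v+h,u:u+w,::-1],None,fx=s,fy=s,interpolation=cv2.INTER_CUBIC)
    for k in range(0,w,20): cv2.putText(c,str(u+k),(int(k*s),10),0,.35,(255,255,255)); cv2.line(c,(int(k*s),12),(int(k*s),18),(255,255,255))
    for k in range(0,h,20): cv2.putText(c,str(v+k),(0,int(k*s)+4),0,.35,(255,255,255))
    cv2.imwrite(f'pics/{n}_crop.png',c); print(c.shape)
E
```

```text
(440, 792, 3)
(588, 630, 3)
```

View pics/top_crop.png

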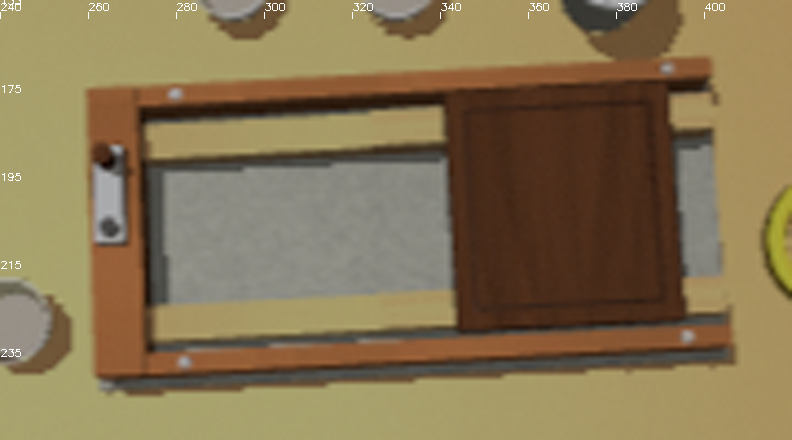

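View pics/scene_crop.png

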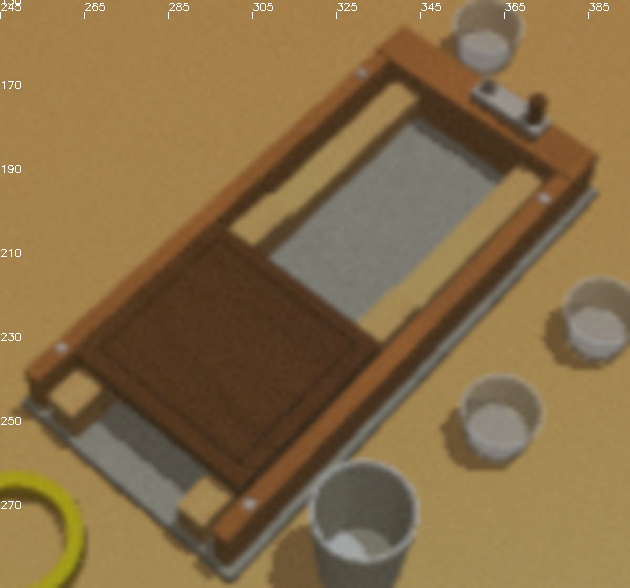

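The crops show the turn-button with its pivot head at top (265,206) and peg at top (263.4,190), and the dark board on the pale rails, centred near top (368,202). I'll triangulate these points from the two views.

```bash
python3 - <<'E'
from h import *
T=load('top');S=load('scene')
def P(im): R,t=RT(im); return im['camera_matrix']@np.c_[R,t]
tp=lambda X,Y:(240+X/4.4,155+Y/4.4); sp=lambda X,Y:(245+X/4.2,150+Y/4.2)
pts={'pivot':((110,226),(488,87),.077),'peg':((103,154),(538,97),.098),
'b_-x+y':((458,331),(215,222),.066),'b_+x+y':((443,95),(382,345),.066),'b_+x-y':((665,82),(245,490),.066),'b_-x-y':((685,318),(80,350),.066),
'eb+x':((87,90),(597,157),.06),'eb-x':((97,377),(403,27),.06)}
w={}
for k,(a,b,z) in pts.items():
    a=np.array(tp(*a));b=np.array(sp(*b))
    X=cv2.triangulatePoints(P(T),P(S),a,b).ravel(); X=X[:3]/X[3]
    ra,rb=ray(T,*a,z),ray(S,*b,z); w[k]=(ra+rb)/2
    print(k,'tri',X.round(4),'top',ra[:2].round(4),'scene',rb[:2].round(4),'depth',dep(T,*a).round(3))
# stand pose: fit to end block corners, pivot, board x-dir
L={'pivot':(0,.205),'eb+x':(.103-.0,.220),'eb-x':(-.103,.220)}
b=np.mean([w[k] for k in w if k[0]=='b'],0)
yd=(w['b_-x+y']+w['b_+x+y']-w['b_-x-y']-w['b_+x-y'])[:2]; print('board c',b,'len',np.linalg.norm(yd)/2,'width',np.linalg.norm(w['b_+x+y']-w['b_-x+y']))
xd=(w['eb+x']-w['eb-x'])[:2]; print('eb width',np.linalg.norm(xd))
y0=(w['pivot']-b)[:2]
for n,v in (('yd',yd),('xd',[-xd[1],xd[0]]),('b->pivot',y0)): print(n,np.degrees(np.arctan2(v[1],v[0])))
E
```

```text
pivot tri [0.4989 0.161  0.0706] top [0.4964 0.1583] scene [0.503  0.1587] depth [0.497 0.159 0.075]
peg tri [0.5429 0.162  0.096 ] top [0.5405 0.1595] scene [0.5454 0.1632] depth [0.54  0.159 0.099]
b_-x+y tri [ 0.4257 -0.067   0.056 ] top [ 0.4239 -0.0678] scene [ 0.4316 -0.0702] depth [ 0.425 -0.068  0.053]
b_+x+y tri [ 0.5851 -0.0606  0.0554] top [ 0.5812 -0.062 ] scene [ 0.59   -0.0635] depth [ 0.581 -0.062  0.068]
b_+x-y tri [ 0.5909 -0.2085  0.0561] top [ 0.5865 -0.2094] scene [ 0.5963 -0.2091] depth [ 0.593 -0.214  0.035]
b_-x-y tri [ 0.4325 -0.2133  0.0609] top [ 0.4293 -0.2157] scene [ 0.438  -0.2116] depth [ 0.434 -0.224  0.014]
eb+x tri [0.5953 0.1798 0.0501] top [0.5915 0.1765] scene [0.5997 0.1751] depth [0.591 0.176 0.061]
eb-x tri [0.4014 0.173  0.0523] top [0.3989 0.1695] scene [0.4071 0.1703] depth [0.402 0.178 0.011]
board c [ 0.50961293 -0.1386605   0.066     ] len 0.1456816715940616 width 0.15800503884336908
eb width 0.19266436299555384
yd 92.31110587713876
xd 91.76337563339227
b->pivot 91.90897063504184
```

```bash
cat >> h.py <<'E'
from scipy.spatial.transform import Rotation as Ro
yaw=np.radians(1.9); XS=np.array([np.cos(yaw),np.sin(yaw),0]); YS=np.array([-np.sin(yaw),np.cos(yaw),0])
O=np.array([.4995,.159,0])-.205*YS
def st2w(x,y,z): return O+x*XS+y*YS+np.array([0,0,z])
def w2st(p): d=np.array(p)-O; return np.array([d@XS,d@YS,d[2]])
def Rtool(turn=0): # tool y along stand y, then turned clockwise by turn
    return Ro.from_matrix(np.c_[-XS,YS,[0,0,-1]])*Ro.from_rotvec([0,0,turn])
def rel(targets):
    s=env.state(); R=Ro.from_rotvec(s['ee_rot'])
    for (x,y,z,turn) in targets:
        print((x,y,z,turn),R.inv().apply(st2w(x,y,z)-s['tcp_pos']).round(4),(R.inv()*Rtool(turn)).as_rotvec().round(3))
def here():
    s=env.state(); print('t',s['t'],'stand',w2st(s['tcp_pos']).round(4),'F',s['wrist_force'].round(1))
E
python3 -c "
from h import *
print(ray(load('top'),430,210,.024))
rel([(0,-.205,.2,0),(0,-.203,.10,0),(0,-.203,.042,0)])"
```

```text
[ 0.48243725 -0.32669162  0.024     ]
(0, -0.205, 0.2, 0) [-0.5637 -0.7406  0.0319] [-0.002 -0.    -0.327]
(0, -0.203, 0.1, 0) [-0.563  -0.7384  0.1319] [-0.002 -0.    -0.327]
(0, -0.203, 0.042, 0) [-0.563  -0.7383  0.1899] [-0.002 -0.    -0.327]
```

Request:
{"method": "carry_out", "body": {"grip": [255,255,255,255,255,255,255,255,255,255,255,255,255,255,255,255,255,255,255,255], "translation": [[-0.045,-0.059,0],[-0.09,-0.118,0],[-0.135,-0.177,0],[-0.18,-0.236,0],[-0.225,-0.295,0],[-0.27,-0.354,0],[-0.315,-0.413,0.01],[-0.36,-0.472,0.01],[-0.405,-0.531,0.02],[-0.45,-0.59,0.03],[-0.495,-0.65,0.03],[-0.54,-0.71,0.03],[-0.564,-0.741,0.03],[-0.564,-0.741,0.03],[-0.564,-0.741,0.03],[-0.564,-0.741,0.03],[-0.564,-0.741,0.03],[-0.564,-0.741,0.03],[-0.564,-0.741,0.03],[-0.564,-0.741,0.03]], "rotation": [[0,0,-0.03],[0,0,-0.06],[0,0,-0.09],[0,0,-0.12],[0,0,-0.15],[0,0,-0.18],[0,0,-0.21],[0,0,-0.24],[0,0,-0.27],[0,0,-0.3],[0,0,-0.327],[0,0,-0.327],[0,0,-0.327],[0,0,-0.327],[0,0,-0.327],[0,0,-0.327],[0,0,-0.327],[0,0,-0.327],[0,0,-0.327],[0,0,-0.327]], "newtons": 30}}

```text
t: 2.6
tcp_pos: [0.5137, -0.2492, 0.2015]
ee_rot: [-0.055, 3.14, 0.001]
wrist_force: [0.8, 0.5, 0.4]
opening: 0.004
gripper_force: 0.0
```

```bash
python3 -c "
from h import *
here(); print(env.state()['joint_pos'].round(2))
rel([(0,-.204,.2,0),(0,-.204,.042,0)])
im=grab('scene'); cv2.imwrite('pics/s1.png',cv2.resize(im['color'][150:330,200:420,::-1],None,fx=3,fy=3))"
```

```text
t 2.6 stand [ 0.0007 -0.2034  0.2015] F [0.8 0.5 0.4]
[-0.35  0.36  0.88  1.85 -0.31  1.08  2.26]
(0, -0.204, 0.2, 0) [ 0.0007 -0.0006  0.0015] [0.001 0.001 0.002]
(0, -0.204, 0.042, 0) [ 0.0008 -0.0007  0.1595] [0.001 0.001 0.002]
```

View pics/s1.png

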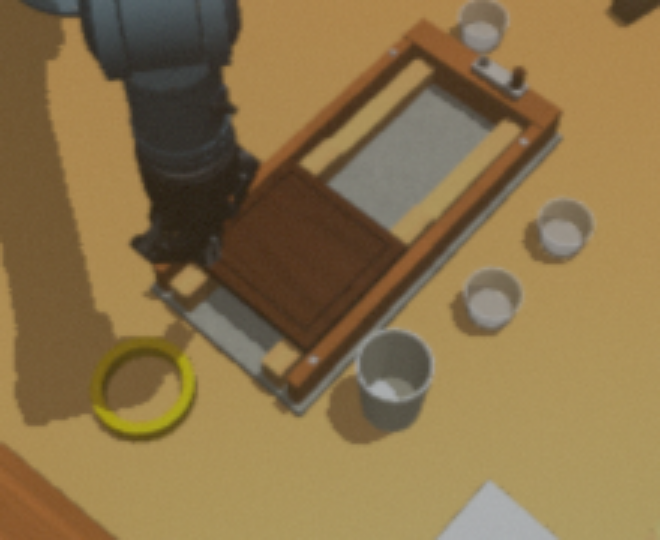

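The scene crop shows the closed hand above the open -y end of the stand, behind the board, with nothing disturbed. Next I'll descend into the gap.

Request:
{"method": "carry_out", "body": {"grip": [255,255,255,255,255], "translation": [[0.001,0,0.05],[0.001,0,0.09],[0.001,0,0.13],[0.001,0,0.159],[0.001,0,0.159]], "rotation": [[0,0,0],[0,0,0],[0,0,0],[0,0,0],[0,0,0]]}}

```text
t: 3.28
tcp_pos: [0.5105, -0.2491, 0.0401]
ee_rot: [0.053, -3.136, -0.003]
wrist_force: [0.4, 1.0, -0.2]
opening: 0.002
gripper_force: 0.0
```

Request:
{"method": "carry_out", "body": {"grip": [255,255,255,255,255,255,255], "translation": [[0,0.008,0],[0,0.016,0],[0,0.024,0],[0,0.032,0],[0,0.04,0],[0,0.05,0],[0,0.05,0]], "rotation": [[0,0,0],[0,0,0],[0,0,0],[0,0,0],[0,0,0],[0,0,0],[0,0,0]]}}

```text
t: 4.15
tcp_pos: [0.5117, -0.2003, 0.0429]
ee_rot: [-0.053, 3.139, -0.001]
wrist_force: [1.3, -2.6, 1.9]
opening: -0.001
gripper_force: 1.4
```

```bash
python3 -c "
from h import *
here(); print(env.state()['joint_pos'].round(2))
im=grab('scene'); cv2.imwrite('pics/s2.png',cv2.resize(im['color'][150:330,200:420,::-1],None,fx=3,fy=3))"
```

```text
t 4.15 stand [ 0.0003 -0.1545  0.0429] F [ 1.3 -2.6  1.9]
[-0.3   0.55  0.73  2.   -0.52  0.78  2.34]
```

View pics/s2.png

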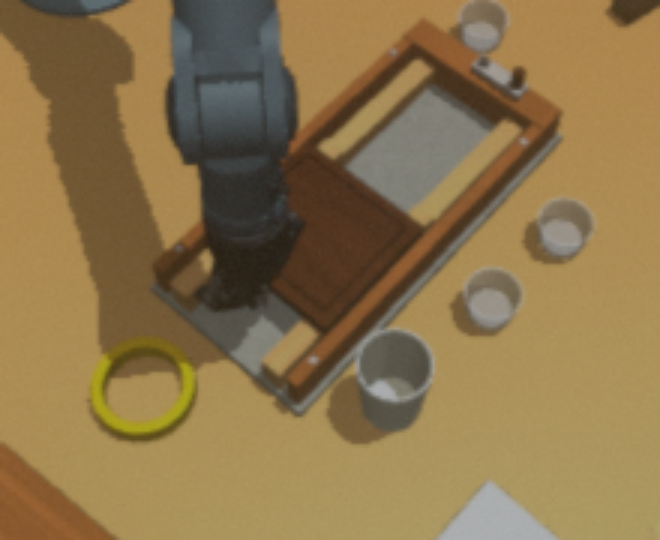

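The hand is touching the rear edge: the board has slid forward about 2–3 cm straight along its rails, and the push takes 2.6 N. I'll keep pushing.

Request:
{"method": "carry_out", "body": {"grip": [255,255,255,255,255,255,255,255,255,255,255,255,255,255,255,255,255], "translation": [[0,0.01,0],[0,0.02,0],[0,0.03,0],[0,0.04,0],[0,0.05,0],[0,0.06,0],[0,0.07,0],[0,0.08,0],[0,0.09,0],[0,0.1,0],[0,0.11,0],[0,0.12,0],[0,0.13,0],[0,0.14,0],[0,0.148,0],[0,0.155,0],[0,0.155,0]], "rotation": [[0,0,0],[0,0,0],[0,0,0],[0,0,0],[0,0,0],[0,0,0],[0,0,0],[0,0,0],[0,0,0],[0,0,0],[0,0,0],[0,0,0],[0,0,0],[0,0,0],[0,0,0],[0,0,0],[0,0,0]]}}

```text
t: 6.32
tcp_pos: [0.5046, -0.0433, 0.0415]
ee_rot: [0.056, -3.138, -0.003]
wrist_force: [0.2, -0.2, 0.2]
opening: -0.005
gripper_force: 0.0
```

```bash
python3 -c "
from h import *
here(); print(env.state()['joint_pos'].round(2))
im=grab('scene'); cv2.imwrite('pics/s3.png',cv2.resize(im['color'][150:290,240:400,::-1],None,fx=4,fy=4,interpolation=cv2.INTER_CUBIC))
# expected corner pixels for board centre y, underside z
for y,z in((.09,.045),(.10,.044),(.108,.04)):
  q=proj(im,[st2w(sx*.08,y+sy*.075,z+.018) for sx,sy in((-1,1),(1,1),(1,-1),(-1,-1))]); print(y,((q-[240,150])*4).round(0).tolist())
"
```

```text
t 6.325 stand [-0.0017  0.0026  0.0415] F [ 0.2 -0.2  0.2]
[-0.63  0.49  0.74  2.1  -0.49  0.74  2.04]
0.09 [[374.0, 69.0], [529.0, 174.0], [410.0, 297.0], [252.0, 181.0]]
0.1 [[382.0, 62.0], [537.0, 167.0], [419.0, 289.0], [261.0, 174.0]]
0.108 [[387.0, 60.0], [542.0, 164.0], [425.0, 285.0], [268.0, 171.0]]
```

View pics/s3.png

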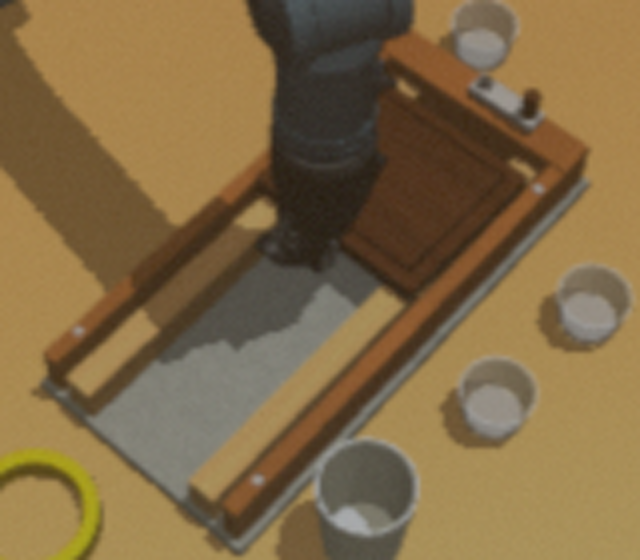

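The board is now at about y=+88 mm, with a gap of about 2 cm left to the end block. I'll push slowly from here.

Request:
{"method": "carry_out", "body": {"grip": [255,255,255,255,255,255,255,255,255], "translation": [[0,0.003,0],[0,0.006,0],[0,0.009,0],[0,0.012,0],[0,0.014,0],[0,0.016,0],[0,0.018,0],[0,0.02,0],[0,0.02,0]], "rotation": [[0,0,0],[0,0,0],[0,0,0],[0,0,0],[0,0,0],[0,0,0],[0,0,0],[0,0,0],[0,0,0]]}}

```text
t: 7.5
tcp_pos: [0.5051, -0.0252, 0.0423]
ee_rot: [0.053, -3.141, -0.001]
wrist_force: [0.8, -0.9, -1.0]
opening: -0.001
gripper_force: 0.5
```

```bash
python3 -c "
from h import *
here(); im=grab('top')
# board top heights from top-camera depth along stand (x=0.03 & .06)
R,t=RT(im)
for x in(.03,.06):
  for y in(.05,.07,.09,.11,.13,.15,.17):
    u,v=proj(im,st2w(x,y,.06))[0]; print(x,y,w2st(dep(im,u,v)).round(3))
"
```

```text
t 7.5 stand [-0.0006  0.0207  0.0423] F [ 0.8 -0.9 -1. ]
0.03 0.05 [-0.043  0.042  0.474]
0.03 0.07 [-0.044  0.054  0.479]
0.03 0.09 [-0.042  0.068  0.47 ]
0.03 0.11 [0.03  0.11  0.059]
0.03 0.13 [0.03  0.13  0.059]
0.03 0.15 [0.03  0.15  0.059]
0.03 0.17 [0.03  0.17  0.058]
0.06 0.05 [-0.019  0.042  0.451]
0.06 0.07 [-0.017  0.056  0.441]
0.06 0.09 [-0.015  0.07   0.431]
0.06 0.11 [0.06  0.11  0.058]
0.06 0.13 [0.06  0.13  0.058]
0.06 0.15 [0.061 0.15  0.056]
0.06 0.17 [0.06  0.17  0.059]
```

The depth readings put the board top level at 58–59 mm over its visible half, which fits being seated. I'll back off, lift and look from above.

Request:
{"method": "carry_out", "body": {"grip": [255,255,255,255,255,255,255], "translation": [[0,-0.012,0],[0,-0.025,0],[0,-0.03,-0.04],[0,-0.03,-0.08],[0,-0.03,-0.12],[0,-0.03,-0.12],[0,-0.03,-0.12]], "rotation": [[0,0,0],[0,0,0],[0,0,0],[0,0,0],[0,0,0],[0,0,0],[0,0,0]]}}

```text
t: 8.43
tcp_pos: [0.5055, -0.056, 0.1619]
ee_rot: [0.051, -3.141, -0.001]
wrist_force: [-0.2, 0.1, -0.7]
opening: -0.002
gripper_force: 0.0
```

```bash
python3 -c "
from h import *
here(); print(env.state()['joint_pos'].round(2))
rel([(.045,.24,.16,0),(.045,.24,.083,0)])
im=grab('top')
for x in(.03,.06):
  print(x,[(y,w2st(dep(im,*proj(im,st2w(x,y,.06))[0]))[2].round(3)) for y in(.04,.05,.07,.09,.11,.15)])
im=grab('scene'); 
for x in(.04,.07):
  print(x,[(y,w2st(dep(im,*proj(im,st2w(x,y,.058))[0]))[2].round(3)) for y in(.04,.05,.07,.09,.11,.15,.175)])
"
```

```text
t 8.425 stand [-0.0012 -0.01    0.1619] F [-0.2  0.1 -0.7]
[-0.77  0.28  0.91  2.03 -0.27  0.96  1.88]
(0.045, 0.24, 0.16, 0) [-0.046   0.2501  0.002 ] [ 0.001 -0.001 -0.001]
(0.045, 0.24, 0.083, 0) [-0.046  0.25   0.079] [ 0.001 -0.001 -0.001]
0.03 [(0.04, np.float64(0.571)), (0.05, np.float64(0.564)), (0.07, np.float64(0.054)), (0.09, np.float64(0.058)), (0.11, np.float64(0.054)), (0.15, np.float64(0.061))]
0.06 [(0.04, np.float64(0.549)), (0.05, np.float64(0.541)), (0.07, np.float64(0.056)), (0.09, np.float64(0.059)), (0.11, np.float64(0.056)), (0.15, np.float64(0.058))]
0.04 [(0.04, np.float64(0.057)), (0.05, np.float64(0.059)), (0.07, np.float64(0.059)), (0.09, np.float64(0.06)), (0.11, np.float64(0.057)), (0.15, np.float64(0.054)), (0.175, np.float64(0.054))]
0.07 [(0.04, np.float64(0.058)), (0.05, np.float64(0.055)), (0.07, np.float64(0.059)), (0.09, np.float64(0.061)), (0.11, np.float64(0.057)), (0.15, np.float64(0.058)), (0.175, np.float64(0.055))]
```

The board top reads about 58 mm at both front and rear, so it is seated flat. Next is the +y side of the peg.

Request:
{"method": "carry_out", "body": {"grip": [255,255,255,255,255,255,255,255,255,255], "translation": [[-0.01,0.05,0],[-0.02,0.1,0],[-0.03,0.15,0],[-0.04,0.2,0],[-0.046,0.25,0],[-0.046,0.25,0],[-0.046,0.25,0.03],[-0.046,0.25,0.06],[-0.046,0.25,0.079],[-0.046,0.25,0.079]], "rotation": [[0,0,0],[0,0,0],[0,0,0],[0,0,0],[0,0,0],[0,0,0],[0,0,0],[0,0,0],[0,0,0],[0,0,0]]}}

```text
t: 9.78
tcp_pos: [0.542, 0.1943, 0.0812]
ee_rot: [0.05, -3.137, 0.004]
wrist_force: [0.9, 0.0, -0.7]
opening: -0.001
gripper_force: 0.0
```

```bash
cat >> h.py <<'E'
def arc(a,d,z): # TCP behind the peg at button angle a, distance d from peg centre
    return (.045*np.cos(a)+d*np.sin(a), .205-.045*np.sin(a)+d*np.cos(a), z, a)
E
python3 -c "
from h import *
here(); print(env.state()['joint_pos'].round(2))
rel([arc(0,.025,.083),arc(0,.02,.083)]+[arc(a,.02,.083) for a in np.arange(.15,1.51,.15)])
im=grab('scene'); cv2.imwrite('pics/s4.png',cv2.resize(im['color'][140:260,280:420,::-1],None,fx=5,fy=5,interpolation=cv2.INTER_CUBIC))"
```

```text
t 9.775 stand [0.0436 0.2388 0.0812] F [ 0.9  0.  -0.7]
[-1.    0.52  0.72  1.92 -0.44  0.87  1.55]
(np.float64(0.045), np.float64(0.22999999999999998), 0.083, 0) [-0.0014 -0.0088 -0.0018] [-0.003 -0.004 -0.001]
(np.float64(0.045), np.float64(0.22499999999999998), 0.083, 0) [-0.0014 -0.0138 -0.0018] [-0.003 -0.004 -0.001]
(np.float64(0.04748346115659388), np.float64(0.21805070559740886), 0.083, np.float64(0.15)) [-0.0039 -0.0208 -0.0018] [-0.003 -0.004  0.149]
(np.float64(0.04890054614387906), np.float64(0.21080832048275183), 0.083, np.float64(0.3)) [-0.0053 -0.028  -0.0018] [-0.003 -0.004  0.299]
(np.float64(0.04921943028809506), np.float64(0.20343549301204816), 0.083, np.float64(0.44999999999999996)) [-0.0056 -0.0354 -0.0018] [-0.003 -0.004  0.449]
(np.float64(0.048432952138836236), np.float64(0.19609780099541696), 0.083, np.float64(0.6)) [-0.0048 -0.0427 -0.0017] [-0.004 -0.003  0.599]
(np.float64(0.04655877429978862), np.float64(0.18896003317642637), 0.083, np.float64(0.75)) [-0.003  -0.0499 -0.0017] [-0.004 -0.003  0.749]
(np.float64(0.04363898676472956), np.float64(0.18218248843217652), 0.083, np.float64(0.9)) [-0.0001 -0.0566 -0.0017] [-0.004 -0.003  0.899]
(np.float64(0.039739161667008055), np.float64(0.17591737580610378), 0.083, np.float64(1.0499999999999998)) [ 0.0038 -0.0629 -0.0016] [-0.005 -0.002  1.049]
(np.float64(0.034946880670794836), np.float64(0.1703053962210083), 0.083, np.float64(1.2)) [ 0.0086 -0.0685 -0.0016] [-0.005 -0.002  1.199]
(np.float64(0.02936976807572006), np.float64(0.16547258263966116), 0.083, np.float64(1.3499999999999999)) [ 0.0142 -0.0734 -0.0016] [-0.005 -0.002  1.349]
(np.float64(0.02313307380712773), np.float64(0.1615274696361716), 0.083, np.float64(1.4999999999999998)) [ 0.0204 -0.0773 -0.0015] [-5.000e-03 -1.000e-03  1.499e+00]
```

View pics/s4.png

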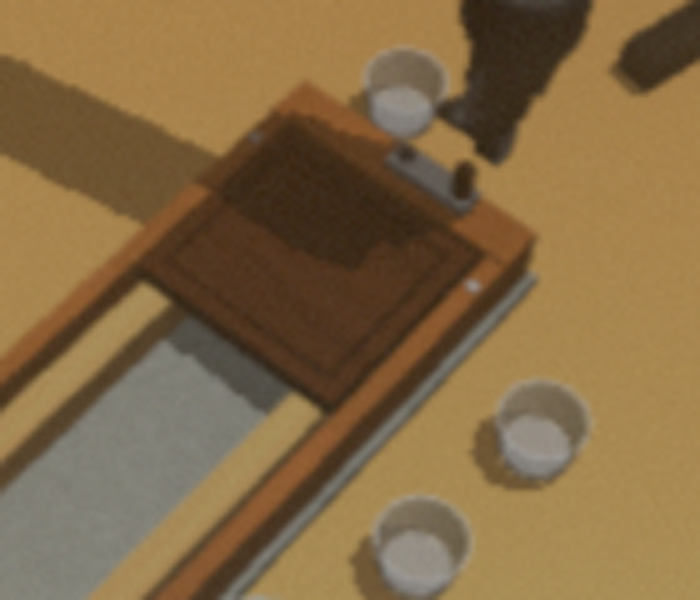

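The crop shows the board seated against the end block, with the fingertips standing beyond the peg on its +y side. Now I'll sweep the peg clockwise.

Request:
{"method": "carry_out", "body": {"grip": [255,255,255,255,255,255,255,255,255,255,255,255,255], "translation": [[-0.001,-0.009,-0.002],[-0.001,-0.014,-0.002],[-0.004,-0.021,-0.002],[-0.005,-0.028,-0.002],[-0.0055,-0.035,-0.002],[-0.005,-0.043,-0.002],[-0.003,-0.05,-0.002],[0,-0.057,-0.002],[0.004,-0.063,-0.002],[0.0085,-0.0685,-0.002],[0.014,-0.073,-0.002],[0.02,-0.077,-0.002],[0.02,-0.077,-0.002]], "rotation": [[0,0,0],[0,0,0],[0,0,0.15],[0,0,0.3],[0,0,0.45],[0,0,0.6],[0,0,0.75],[0,0,0.9],[0,0,1.05],[0,0,1.2],[0,0,1.35],[0,0,1.5],[0,0,1.5]]}}

```text
t: 11.45
tcp_pos: [0.5274, 0.1172, 0.0864]
ee_rot: [2.101, 2.332, 0.003]
wrist_force: [0.3, 0.2, 1.0]
opening: 0.006
gripper_force: 0.7
```

```bash
python3 -c "
from h import *
here(); print(env.state()['joint_pos'].round(2))
rel([arc(1.5,.02,.083),arc(1.571,.02,.083),arc(1.571,.012,.083)])
im=grab('scene'); cv2.imwrite('pics/s5.png',cv2.resize(im['color'][140:240,300:420,::-1],None,fx=5,fy=5,interpolation=cv2.INTER_CUBIC))"
```

```text
t 11.45 stand [0.0265 0.1623 0.0864] F [0.3 0.2 1. ]
[-1.17  0.63  1.1   2.01 -0.71  0.94  0.41]
(np.float64(0.023133073807127723), np.float64(0.1615274696361716), 0.083, 1.5) [-0.0006 -0.0035  0.0034] [0.003 0.001 0.   ]
(np.float64(0.019990834291005975), np.float64(0.1599959274692885), 0.083, 1.571) [-0.0019 -0.0067  0.0034] [0.003 0.001 0.071]
(np.float64(0.01199083445693707), np.float64(0.15999755685491807), 0.083, 1.571) [-0.0013 -0.0147  0.0033] [0.003 0.001 0.071]
```

View pics/s5.png

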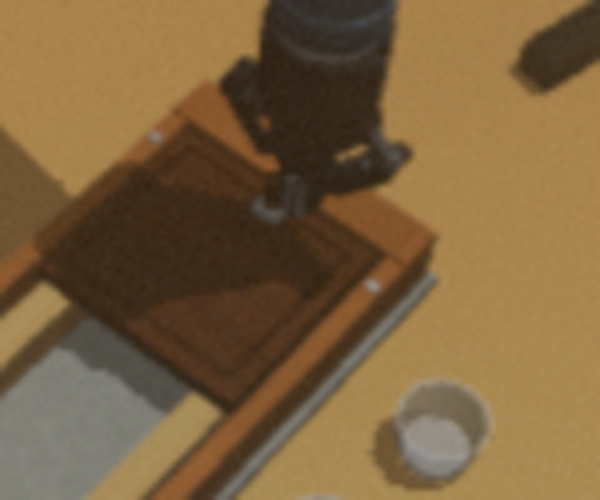

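The bar's steel end now shows over the board's edge at crop (268,210), with the fingers against the peg. I'll push gently to the stop.

Request:
{"method": "carry_out", "body": {"grip": [255,255,255,255,255], "translation": [[-0.001,-0.003,0.002],[-0.002,-0.005,0.003],[-0.002,-0.007,0.003],[-0.002,-0.009,0.003],[-0.002,-0.009,0.003]], "rotation": [[0,0,0.04],[0,0,0.07],[0,0,0.07],[0,0,0.07],[0,0,0.07]]}}

```text
t: 12.12
tcp_pos: [0.5204, 0.1161, 0.0827]
ee_rot: [2.179, 2.256, 0.007]
wrist_force: [8.4, 1.0, -4.5]
opening: 0.007
gripper_force: 3.7
```

Request:
{"method": "carry_out", "body": {"grip": [255,255,255], "translation": [[0,-0.0015,0],[0,-0.003,0],[0,-0.003,0]], "rotation": [[0,0,0],[0,0,0],[0,0,0]]}}

```text
t: 12.5
tcp_pos: [0.5201, 0.1162, 0.0831]
ee_rot: [2.175, 2.253, 0.013]
wrist_force: [11.6, 0.3, -10.1]
opening: 0.001
gripper_force: 6.0
```

```bash
python3 -c "
from h import *
here()"
```

```text
t 12.5 stand [0.0191 0.1615 0.0831] F [ 11.6   0.3 -10.1]
```

The force rose to 11.6 N without further travel, so the peg is at its stop. I'll back off sideways, then go up and away.

Request:
{"method": "carry_out", "body": {"grip": [255,255,255,255,255,255,255,255,255,255,255], "translation": [[0,0.005,0],[0,0.015,0],[0,0.03,0],[0,0.03,-0.03],[0,0.03,-0.08],[0,0.03,-0.13],[-0.05,0.03,-0.15],[-0.1,0.03,-0.15],[-0.15,0.03,-0.15],[-0.2,0.03,-0.15],[-0.2,0.03,-0.15]], "rotation": [[0,0,0],[0,0,0],[0,0,0],[0,0,0],[0,0,0],[0,0,0],[0,0,0],[0,0,0],[0,0,0],[0,0,0],[0,0,0]]}}

```text
t: 13.88
tcp_pos: [0.5499, -0.0907, 0.2331]
ee_rot: [2.195, 2.246, -0.002]
wrist_force: [0.0, -0.0, -0.3]
opening: 0.001
gripper_force: 0.0
```

```bash
python3 -c "
from h import *
here()
for n,(u,v,w,h) in {'scene':(290,140,130,110),'top':(240,135,180,125)}.items():
  im=grab(n); cv2.imwrite(f'pics/{n}_end.png',cv2.resize(im['color'][v:v+h,u:u+w,::-1],None,fx=4.4,fy=4.4,interpolation=cv2.INTER_CUBIC))"
```

```text
t 13.875 stand [ 0.042  -0.0463  0.2331] F [ 0.  -0.  -0.3]
```

View pics/scene_end.png

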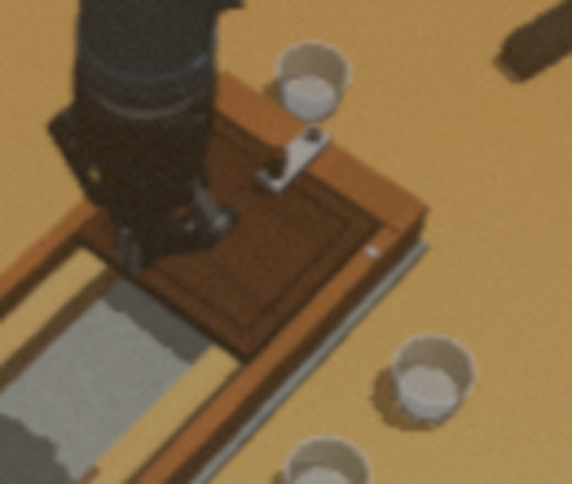

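The bar now points back over the board's edge, with its pivot at crop (313,134) and peg at (278,158). I'll check the angle numerically.

```bash
python3 -c "
from h import *
im=load('scene'); f=lambda X,Y:(290+(X+.5)/4.4-.5,140+(Y+.5)/4.4-.5)
p=w2st(ray(im,*f(313,134),.077)); t=w2st(ray(im,*f(267,188),.073)); print('pivot',p.round(4),'bar end mid',t.round(4))
for a in (1.3,1.45,1.571):
  c=[(np.cos(a)*r+np.sin(a)*s*-1*0+s*np.sin(a),-np.sin(a)*r+s*np.cos(a)) for r,s in((.055,.01),(.055,-.01),(-.01,.01),(-.01,-.01))]
  q=proj(im,[p[0]*XS+O+p[1]*YS+x*XS+y*YS+np.array([0,0,.073]) for x,y in c]); print(a,((q+.5-[290,140])*4.4-.5).round(0).tolist())
"
```

```text
pivot [0.0008 0.2058 0.077 ] bar end mid [0.0044 0.1469 0.073 ]
1.3 [[297.0, 196.0], [271.0, 186.0], [330.0, 132.0], [305.0, 123.0]]
1.45 [[286.0, 193.0], [262.0, 180.0], [331.0, 135.0], [308.0, 123.0]]
1.571 [[277.0, 189.0], [256.0, 175.0], [331.0, 136.0], [310.0, 122.0]]
```

View pics/top_end.png

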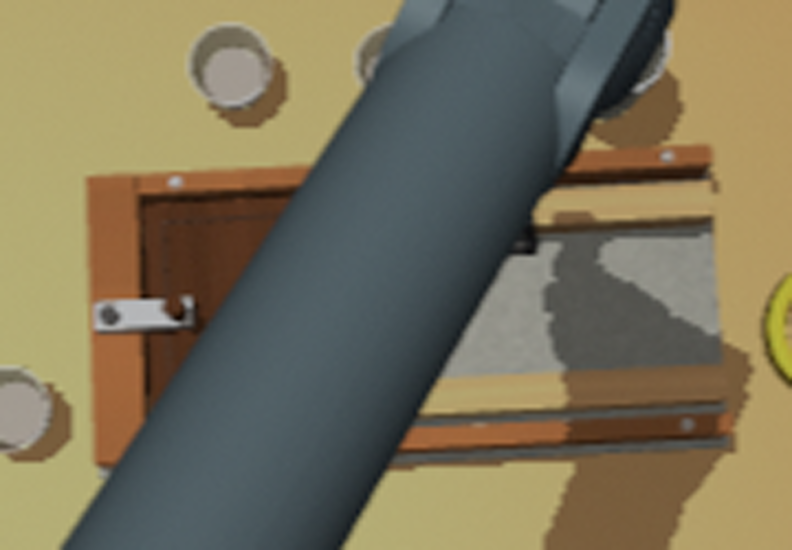

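The top view shows the bar lying parallel to the fences, with its top edge running from (95,300) to (193,296). It is at the stop, the board is seated and the hand is clear.

```bash
python3 -c "
from h import *
print(job.finish_job())"
```

```text
the job is handed in; nothing more can be done
None
```

The serving board is seated flat in the locating notch, the turn-button is turned to its stop over the board's edge, the hand is clear, and the job was handed in at about 14 s; no verdict was returned.

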